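# Charge and lock the spring drive of a breaker test stand

## Robot

A 7-joint arm with a two-finger parallel gripper is mounted at the origin on a cart in front of the work surface, level with it; the furniture and walls round the work are solid. World frame = base frame: x ahead of the robot, y to its left, z up, the work surface at z = 0. Lengths are in m, angles in rad, forces in N, time in s.
With the tool pointing down it reaches from about 0.35 to 0.9 m from the base axis. Payload 7.2 kg.
Tool frame: the origin (TCP) lies between the finger pads; the fingertips stand 8 mm ahead of it and the grasp point (between the pads) lies 11 mm behind it; z points along the fingers, y is the line along which they close (so a half turn about z gives the same grasp; the last joint's range is limited). The gripper opens to 88 mm and grips with 3 to 60 N. Pads are 20 mm wide; open, the fingers measure 115 mm over their backs; the gripper's body (75 mm by 178 mm) begins 61 mm behind the grasp point.
Start: joints at [-1.413, 0.411, -0.013, 1.596, 0.006, 1.134, -0.082], TCP at [0.14, 0.609, 0.231] pointing down, gripper open.
Joint ranges: [-2.95, 2.95], [-0.29, 1.99], [-1.47, 1.44], [0.14, 2.54], [-1.03, 4.17], [0.13, 1.85], [-2.86, 2.86]. Speed limits (rad/s): [2.39, 2.39, 3.01, 3.01, 3.14, 3.14, 3.14].

## Interface

Orientations are given as a unit quaternion [w, x, y, z].
In Python, from station import sensors, grab_frame, r gives the robot as it stands.
- The arm moves only by the tool jog_arm, never from a script. Its argument "motion" is a list of rows, each a list of 7 numbers: the turn, a rotation vector about the tool's x, y, z in degrees, then the shift along the tool's x, y, z in m, then the opening, from 0 (shut) to 1 (fully open). In form: [[wx, wy, wz, dx, dy, dz, fingers], ...]. A call has 1 to 5 rows; each row shifts and turns the commanded pose from where the row before left it, along the tool's axes as they then stand; what a row does not reach is not made up. A row lasts 1/8 s, in which the tool goes at most 62.5 mm and 10.7 degrees, less where a joint would pass 70% of its speed; a pose out of reach is approached as far as the arm can. A call is refused whole if a number of a shift passes 0.0625 or a number of a turn 10.7, either way. A call with a gripper value outside its range is refused whole. The fingers move at their own pace and stop on an object; "force" is the grip in N (left out, the last holds). Time passes only in rows, so rows that do not move let the fingers close. It gives the time, the measured TCP pose, the force, the opening and the grip force at its end, in the units of the state.
- sensors.observe(): the state, without advancing time (a new reading comes with each control period).
- grab_frame(name): name is "side" or "top" or "wrist"; returns a dict with "frame" (384x512x3 uint8, red, green, blue), "fx", "fy", "cx", "cy" (pixels), "rvec" (rotation vector, rad) and "tvec" (3), from world to camera coordinates, as OpenCV has them. Camera axes: x right, y down, z forward; pixel columns grow to the right and rows downward; lengths in m; the calibration is good to about 2 mm. A picture is of the moment at which its call begins. There is no depth.
- r.finish_job(): hands the job in; it is judged then, once.
The state is a dict: "time": time; "joint_pos": joint angles; "joint_vel": joint speeds; "effort": joint torques, N m; "ee_pos": TCP position; "orientation": TCP orientation; "wrist_force": force on the tool from outside, world axes, zero at the start; "ft_torque": the same for the moment, N m; "finger_gap": finger opening in m; "grip_force": force on a finger pad.
Only numpy, scipy, OpenCV 4.12 (cv2) and the standard library are available. Lean on these libraries where they do the work, as an engineer would, in place of code of your own. Each camera call takes 0.05 s, during which the arm holds its last target. There are 200 camera calls.

## Task

Charge the spring drive on the breaker test stand: turn its brass wing key clockwise, a part turn at a time (the ratchet holds it while you take a new grip), until it comes up against its stop and stays with the yellow pointer at the red mark. Then push the red tab of the lock slide fully home towards the key, so that its tongue sits in the notch and the charge is secured. Leave the other things on the bench where they stand.

Things in the scene. Friction and masses are not known exactly. Their poses are not given: they have to be found in the camera images.
- spring_drive: test stand fixed to the bench: aluminium plate 172x206x10 with a grey spring housing (top 52 mm high) and, 70 mm and more to the left of the key, two breakers (to 90 mm high). Origin on the bench below the key's axis; x to the stand's back, y left, z up. Round the axis on the housing: notched disc (radius 41, top 61 mm), ratchet wheel (radius 38.5, top 70), pawl at back right (top 74).
- key_grip (a point): middle of the brass wing key, on its vertical axis, 102 mm above the bench. The key is an upright blade: 82 mm long (this frame's x), 10 mm thick (its y), from 84 to 120 mm above the bench; its middle 30 mm are a flat web, beyond it each wing is a 36 mm ring. Grip it across the 10 mm; keep the fingertips above 76 mm.
- winding_key (a joint): key angle, rad: 0 unwound, grows as the key turns clockwise seen from above. The spring pushes back ever harder (0.06 N m at 0, 0.3 at the end). The pawl drops in every 0.314 rad: let go, the key runs back to the last tooth passed and stays there. The last tooth holds it at 5.64 (charged); just beyond, at 5.76, is a fixed stop.
- pointer (a point): tip of the yellow pointer that turns with the key, 45 mm from the axis, 61 mm above the bench
- red_mark (a point): middle of the red mark at the end of the white dial on the housing, 48 mm from the axis, front left; the pointer stands at it when charged
- lock_slide (a joint): travel of the lock slide, m: 0 out (to the front), 0.018 fully home (towards the key, along +x of spring_drive). Its tongue enters the disc's notch only when the key rests on its last tooth; else it stops on the disc's rim at about 0.004. About 2 N of friction; it stays where it is left.
- lock_tab (a point): the lock slide's upright red tab: 10 mm thick (along the travel), 24 mm wide, from 60 to 94 mm above the bench; this point is on its middle at 85 mm. Out, it stands 82 mm in front of the key's axis. The guide rails and strap beside and behind it are up to 66 mm high.
- glass_jar: open glass jar with screws, 64 mm across, 70 tall; origin under its middle. Bystander.
- spare_pad_1: red silicone printing pad on a wooden block, 44x44x44; origin under its middle. Bystander.
- spare_pad_2: white silicone printing pad on a wooden block, 37x37x44; origin under its middle. Bystander.
- spare_pad_3: white silicone printing pad on a wooden block, 48x48x44; origin under its middle. Bystander.
- tape_roll: roll of clear tape lying flat, 72 mm across, 18 high; origin under its middle. Bystander.
- oiler: small white oil bottle with a red nozzle, 38 mm across, 122 tall; origin under its middle. Bystander.
- spare_breaker: loose grey two-pole circuit breaker with orange toggles, 83x37x71; origin under its middle. Bystander.
- ink_spatula: ink spatula with a wooden handle lying beside the stand, 186x22x20; origin under its middle. Bystander.

How it is judged:
On the way, in this order (a step that is already met when the one before it is completed fails the run):
1. the key is wound to its last tooth while the lock slide is still out (value of joint winding_key above 5.6 rad and value of joint lock_slide below 0.008 m), for 0.3 s.
2. the lock slide is pushed home (value of joint lock_slide above 0.016 m and value of joint winding_key above 5.6 rad), for 0.3 s.
At the end, for the whole second after the job is handed in: the key rests on its last ratchet tooth (joint winding_key above 5.60 rad, the pointer within 12 mm of the red mark, key at rest) and the lock slide is home (joint lock_slide above 0.016 m) (all of step 2 and horizontal distance between pointer and red_mark below 0.012 m and velocity of joint winding_key between -0.05 and 0.05 rad/s); the robot touches nothing.
It fails at once if a bystander is moved by more than 30 mm (distance of any of glass_jar, spare_pad_1, spare_pad_2, spare_pad_3, tape_roll, oiler, spare_breaker, ink_spatula from where it was at the start of the episode above 0.03 m).
It fails at once if a bystander is tipped (angle between any of glass_jar, spare_pad_1, spare_pad_2, spare_pad_3, tape_roll, oiler, spare_breaker, ink_spatula's own z axis and vertical above 0.4 rad).
It also fails if it takes over 72 s, if anything falls off the work surface, if the arm or the gripper's body presses on something with over 40 N, if the wrist force passes 120 N, or if a joint passes its speed limit or range.

## Working session

There is one attempt and no reset: what is moved stays moved. The work goes in short steps, Python scripts to look and compute and a tool call to move; the robot and the scene stay as the last step left them, time stands still between calls to the robot, and variables do not carry over. Pictures are saved under pics/ and viewed, at most 10 in all, crops included, and the job is handed in when it is done.

Besides the shell and the picture viewer there is one more tool, called after "Call:" in YAML: its name, and indented under it one key for each argument. jog_arm: Moves the arm, as the interface text tells. Its arguments: {"type":"object","properties":{"motion":{"type":"array","items":{"type":"array","items":{"type":"number"}}},"force":{"type":"number"}},"required":["motion"]}

```bash
mkdir -p pics; cat > h.py <<'E'
import numpy as np,cv2
from station import sensors,grab_frame,r
def snap(n,f=None):
    g=grab_frame(n)
    if f: cv2.imwrite('pics/'+f,g['frame'][:,:,::-1])
    return g
def ray(g,u,v):
    R=cv2.Rodrigues(np.array(g['rvec'],float))[0];t=np.array(g['tvec'],float).ravel()
    d=R.T@np.array([(u-g['cx'])/g['fx'],(v-g['cy'])/g['fy'],1]);return -R.T@t,d/np.linalg.norm(d)
def onz(g,u,v,z):
    c,d=ray(g,u,v);return c+d*(z-c[2])/d[2]
def tri(*L):
    A=np.zeros((3,3));b=np.zeros(3)
    for g,u,v in L:
        c,d=ray(g,u,v);P=np.eye(3)-np.outer(d,d);A+=P;b+=P@c
    return np.linalg.solve(A,b)
def proj(g,p):
    return cv2.projectPoints(np.array(p,float).reshape(-1,1,3),np.array(g['rvec'],float),np.array(g['tvec'],float),np.array([[g['fx'],0,g['cx']],[0,g['fy'],g['cy']],[0,0,1]]),None)[0].reshape(-1,2)
E
python3 - <<'E'
from h import *
for n in('side','top','wrist'):
    g=snap(n); cv2.imwrite(f'pics/{n}0.png',g['frame'][:,:,::-1])
    R=cv2.Rodrigues(np.array(g['rvec'],float))[0];print(n,g['fx'],-R.T@np.array(g['tvec']).ravel(),R[2])
print(sensors.observe())
E
```

```text
side 383.5435619659329 [ 0.01973345 -0.89638013  0.58708597] [ 0.41364208  0.80252235 -0.42995128]
top 407.68456148371416 [0.43455587 0.01825702 1.09174422] [ 0.05960009 -0.01231743 -0.99814634]
wrist 301.164461810413 [0.07598731 0.62297406 0.38272502] [ 0.23389137 -0.05418579 -0.97075163]
{'time': 0.15, 'joint_pos': array([-1.41320713,  0.41171624, -0.01269324,  1.59685634,  0.00558589,
        1.13431046, -0.08219561]), 'joint_vel': array([-0.00012462, -0.00132389, -0.00094917, -0.00351136, -0.00045657,
        0.00044931,  0.00062738]), 'effort': array([ 2.48678909e-03, -5.88337791e+01,  6.43025134e-01, -2.91289991e+01,
       -5.36476762e-02,  1.58195745e-02,  6.41462452e-05]), 'ee_pos': array([0.13987445, 0.60874791, 0.23000044]), 'orientation': array([-2.94036410e-05,  1.12652490e-01,  9.93634250e-01, -6.26794939e-04]), 'wrist_force': array([0.92321401, 0.9104724 , 0.22139073]), 'ft_torque': array([-0.03209967, -0.00933864,  0.03186461]), 'grip_force': 0.0, 'finger_gap': 0.08764021633928545}
```

View pics/top0.png

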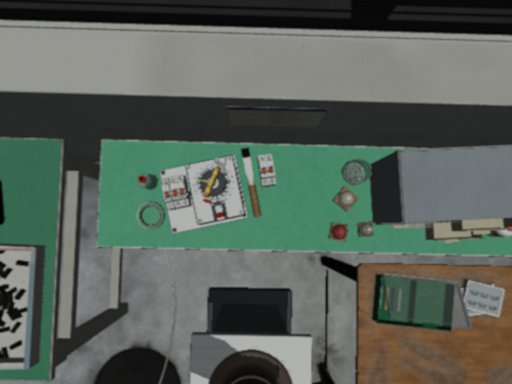

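View pics/side0.png

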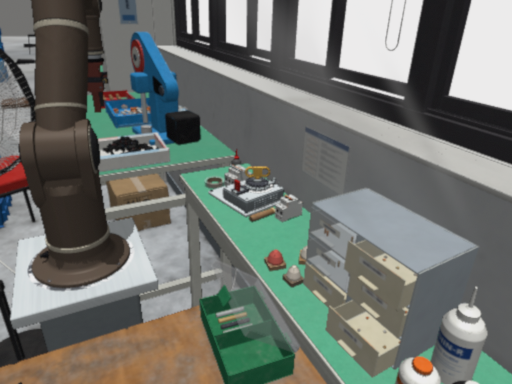

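The top view shows the stand at about (205,193): key at (211,181), red tab near (219,211), breakers to its left, oiler at (148,181), tape at (151,215), and spatula at (251,180). The side view confirms this layout.

```bash
python3 - <<'E'
from h import *
g=snap('top');f=g['frame'];c=f[140:245,125:285][:,:,::-1]
cv2.imwrite('pics/top1.png',cv2.resize(c,None,fx=5,fy=5,interpolation=cv2.INTER_CUBIC))
for u,v,z in((211,181,.102),(219,211,.085),(148,181,.06)):print(onz(g,u,v,z))
E
```

```text
[0.54124928 0.10910449 0.102     ]
[0.46922815 0.088729   0.085     ]
[0.54173236 0.2723421  0.06      ]
```

View pics/top1.png

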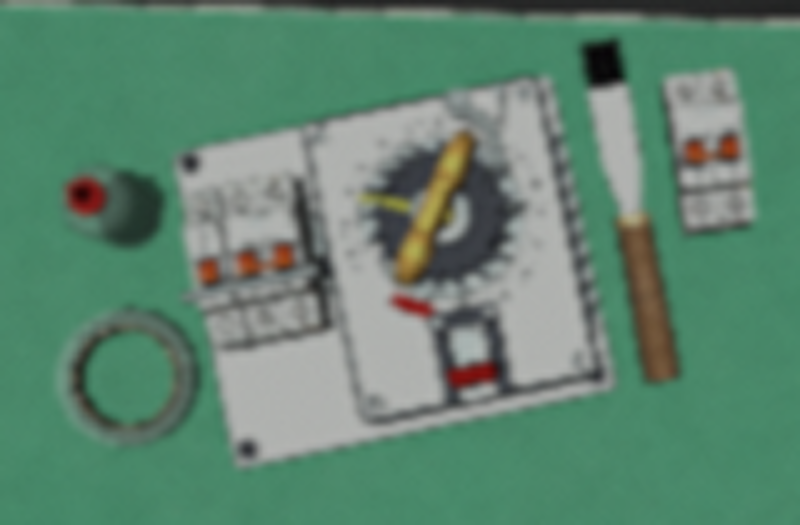

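The crop shows the key centre near (437,207) with its blade running (410,275)–(463,140). The tab is at (473,375), the pointer tip at (365,198) and the red mark at (412,305). I'll move the wrist camera over the key.

Call:
jog_arm:
  motion:
    - [0, 0, 0, -0.036, -0.028, -0.018, 1]
    - [0, 0, 0, -0.036, -0.028, -0.018, 1]
    - [0, 0, 0, -0.036, -0.028, -0.018, 1]
    - [0, 0, 0, -0.036, -0.028, -0.018, 1]
    - [0, 0, 0, -0.036, -0.028, -0.018, 1]

```text
time: 0.82
ee_pos: [0.2848, 0.431, 0.3212]
orientation: [-0.0, 0.113, 0.994, 0.0]
wrist_force: [0.5, 0.3, 0.1]
finger_gap: 0.0877
grip_force: 0.0
```

Call:
jog_arm:
  motion:
    - [0, 0, 0, -0.036, -0.028, 0, 1]
    - [0, 0, 0, -0.036, -0.028, 0, 0.6]
    - [0, 0, 0, -0.036, -0.028, 0, 0.6]
    - [0, 0, 0, -0.036, -0.028, 0, 0.6]
    - [0, 0, 0, -0.036, -0.028, 0, 0.6]

```text
time: 1.45
ee_pos: [0.4288, 0.2543, 0.3207]
orientation: [0.0, 0.113, 0.994, 0.0]
wrist_force: [0.2, 0.5, 0.1]
finger_gap: 0.0538
grip_force: 0.0
```

Call:
jog_arm:
  motion:
    - [0, 0, 0, -0.036, -0.028, 0, 0.6]
    - [0, 0, 0, -0.036, -0.028, 0, 0.6]
    - [0, 0, 0, -0.036, -0.028, 0, 0.6]
    - [0, 0, 0, -0.034, -0.028, 0, 0.6]
    - [0, 0, 0, 0, 0, 0, 0.6]

```text
time: 2.08
ee_pos: [0.5428, 0.1111, 0.3204]
orientation: [0.0, 0.116, 0.993, -0.001]
wrist_force: [0.8, -0.1, 0.1]
finger_gap: 0.0527
grip_force: 0.0
```

```bash
python3 - <<'E'
from h import *
g=snap('wrist','w1.png');s=sensors.observe();print(s['time'],s['ee_pos'],s['orientation'],s['joint_pos'],s['finger_gap'])
print(proj(g,[(.541,.109,.102),(.469,.089,.085)]))
E
```

```text
2.125 [0.54180921 0.11332901 0.32033083] [-1.76281472e-04  1.14193249e-01  9.93458499e-01 -2.86004383e-04] [-0.61801201  0.22574223  0.39807954  1.6646106  -0.09053044  1.27005263
  1.13980782] 0.053091572993091675
[[250.96904228 171.08584178]
 [222.18261186 117.01802904]]
```

View pics/w1.png

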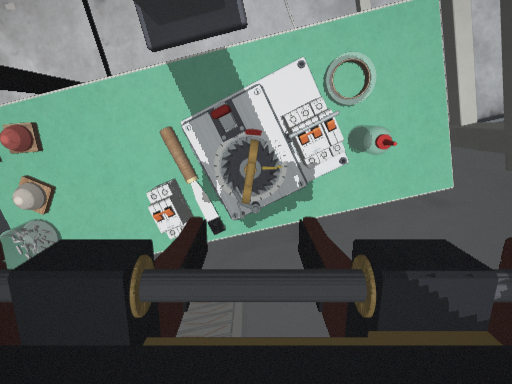

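The wrist view shows the key blade from (254,137) to (247,203), the pointer pointing right to (278,168), the red mark at (254,132) and the red tab at (222,111). All fingers are clear of the stand.

```bash
cat >> h.py <<'E'
def blobs(g,kind,box):
    u0,v0,u1,v1=box;h=cv2.cvtColor(g['frame'],cv2.COLOR_RGB2HSV);H,S,V=[h[...,i].astype(int) for i in range(3)]
    if kind=='gold': m=(H>13)&(H<28)&(S>110)&(V>80)
    elif kind=='yellow': m=(H>=27)&(H<34)&(S>150)&(V>80)
    else: m=((H<6)|(H>172))&(S>140)&(V>60)
    k=np.zeros(m.shape,np.uint8);k[v0:v1,u0:u1]=m[v0:v1,u0:u1]
    cs=cv2.findContours(k,cv2.RETR_EXTERNAL,cv2.CHAIN_APPROX_NONE)[0];o=[]
    for c in sorted(cs,key=cv2.contourArea,reverse=True)[:4]:
        if len(c)>4:
            q=cv2.minAreaRect(c);o.append((q[0],q[1],q[2],cv2.contourArea(c)))
    return o
E
python3 - <<'E'
from h import *
w=snap('wrist');t=snap('top')
for n,g,b in(('w',w,(200,90,290,215)),('t',t,(185,155,240,225))):
    for k in('gold','yellow','red'):
        print(n,k)
        for q in blobs(g,k,b): print('  ',np.round(q[0],1),np.round(q[1],1),round(q[2],1),q[3])
E
```

```text
w gold
   [247.8 172.8] [10.4 62.8] 6.3 425.0
   [270.  168.6] [ 2.5 18.1] 86.2 22.0
w yellow
w red
   [218.4 112.8] [ 8.9 18.8] 63.4 125.0
   [251.5 133. ] [ 4. 15.] 90.0 49.5
t gold
t yellow
t red
   [219.4 214.5] [2.7 7.3] 76.0 13.5
```

```bash
python3 - <<'E'
from h import *
w=snap('wrist');t=snap('top');s=sensors.observe()
q=blobs(w,'gold',(200,90,290,215))[0];print(q[0])
print('key',tri((w,*q[0]),(t,212.3,181.5)))
b=cv2.boxPoints((q[0],q[1],q[2]));e=sorted([((b[i]+b[(i+1)%4])/2) for i in range(4)],key=lambda p:-np.linalg.norm(p-np.array(q[0])))[:2]
P=[onz(w,*p,.12) for p in e];d=P[0]-P[1];print(P,np.degrees(np.arctan2(d[1],d[0])),np.linalg.norm(d),onz(w,*q[0],.115))
rd=blobs(w,'red',(200,90,290,215))
print('tab',tri((w,*rd[0][0]),(t,219.6,214.8)),onz(w,*rd[0][0],.09));print('mark',onz(w,*rd[1][0],.053))
print(s['ee_pos'],s['orientation'])
h=cv2.cvtColor(t['frame'],cv2.COLOR_RGB2HSV);print(h[181,208:217])
E
```

```text
(246.33448791503906, 173.9862060546875)
key [0.54156535 0.10683875 0.09522871]
[array([0.50289789, 0.11995031, 0.12      ]), array([0.57498717, 0.09671184, 0.12      ])] 162.1329148620542 0.07574226913663736 [0.53889841 0.10832716 0.115     ]
tab [0.46078201 0.08733782 0.07617244] [0.46199474 0.08857015 0.09      ]
mark [0.4968096  0.12221169 0.053     ]
[0.54077335 0.11609231 0.3205629 ] [-2.61381190e-04  1.11610218e-01  9.93751992e-01  2.64232927e-04]
[[ 19  64  32]
 [ 10  73  21]
 [ 12  67  19]
 [ 10  40  19]
 [  0   0  17]
 [105  24  21]
 [105  49  21]
 [105  27  19]
 [ 45  23  22]]
```

Call:
jog_arm:
  motion:
    - [0, 0, -10.3, 0, 0, 0, 0.6]
    - [0, 0, -10.3, 0, 0, 0, 0.6]
    - [0, 0, -10.3, 0, 0, 0, 0.6]
    - [0, 0, -10.3, 0, 0, 0, 0.6]
    - [0, 0, -10.3, 0, 0, 0, 0.6]

```text
time: 2.95
ee_pos: [0.5409, 0.116, 0.3208]
orientation: [0.0, -0.334, 0.943, 0.0]
wrist_force: [0.4, -0.2, 0.4]
finger_gap: 0.0525
grip_force: 0.0
```

Call:
jog_arm:
  motion:
    - [0, 0, -10.3, 0, 0, 0, 0.6]
    - [0, 0, -10.3, 0, 0, 0, 0.6]
    - [0, 0, -10.3, 0, 0, 0, 0.6]
    - [0, 0, -10.3, 0, 0, 0, 0.6]
    - [0, 0, -10.3, 0, 0, 0, 0.6]

```text
time: 3.58
ee_pos: [0.5408, 0.1163, 0.3207]
orientation: [0.0, 0.709, -0.705, 0.0]
wrist_force: [2.2, 0.2, -0.1]
finger_gap: 0.0523
grip_force: 0.0
```

Call:
jog_arm:
  motion:
    - [0, 0, -10.3, 0, 0, 0, 0.6]
    - [0, 0, -10.3, 0, 0, 0, 0.6]
    - [0, 0, -10.3, 0, 0, 0, 0.6]
    - [0, 0, -10.3, 0, 0, 0, 0.6]
    - [0, 0, -10.3, 0, 0, 0, 0.6]

```text
time: 4.2
ee_pos: [0.532, 0.1187, 0.2895]
orientation: [0.04, 0.863, -0.504, -0.015]
wrist_force: [-0.7, 1.6, -2.4]
finger_gap: 0.0527
grip_force: 0.0
```

Call:
jog_arm:
  motion:
    - [0, 0, -10.3, 0, 0, 0, 0.6]
    - [0, 0, -10.3, 0, 0, 0, 0.6]
    - [0, 0, 0, 0, 0, 0, 0.6]
    - [0, 0, 0, 0, 0, 0, 0.6]

```text
time: 4.7
ee_pos: [0.5231, 0.1654, 0.2576]
orientation: [0.058, 0.924, -0.379, -0.009]
wrist_force: [-0.7, -0.9, -0.1]
finger_gap: 0.0527
grip_force: 0.0
```

```bash
python3 - <<'E'
from h import *
w=snap('wrist','w2.png');s=sensors.observe()
print(s['time'],s['ee_pos'],s['orientation'],s['joint_pos'])
K,T=proj(w,[(.540,.108,.102),(.461,.088,.085)]);print(K,T)
for k in('gold','red'):
  c=K if k=='gold' else T
  for q in blobs(w,k,(*np.int32(np.clip(c-60,0,999)),*np.int32(c+60))):
    print(k,np.round(q[0],1),np.round(q[1],1),round(q[2],1),q[3],onz(w,*q[0],.102),onz(w,*q[0],.09))
    if k=='gold' and q[3]>200:
      b=cv2.boxPoints(q[:3]);e=sorted([((b[i]+b[(i+1)%4])/2) for i in range(4)],key=lambda p:-np.linalg.norm(p-np.array(q[0])))[:2]
      P=[onz(w,*p,.12) for p in e];d=P[0]-P[1];print(P,np.degrees(np.arctan2(d[1],d[0])),np.linalg.norm(d))
E
```

```text
4.75 [0.5234674  0.16487657 0.25793231] [ 0.05754109  0.92348958 -0.37917971 -0.00887459] [ 0.45366228  0.76514609 -1.46568798  1.62115135  0.75998035  1.57807451
  2.85729608]
[263.05750489 135.19701108] [321.68325448 172.53148815]
gold [260.9 132.8] [80.2 16.3] 68.4 936.0 [0.54326238 0.10793433 0.102     ] [0.54189015 0.10690272 0.09      ]
[array([0.57936106, 0.09556397, 0.12      ]), array([0.50905085, 0.1243111 , 0.12      ])] -22.23776049268754 0.07596000575442016
gold [238.9 145.4] [ 3.3 16.6] 56.3 34.0 [0.55019299 0.13269201 0.102     ] [0.54908981 0.1326215  0.09      ]
gold [228.  151.5] [2.1 3.5] 45.0 4.0 [0.55373173 0.14492564 0.102     ] [0.55276592 0.14533003 0.09      ]
red [319.  170.8] [15.6 20.7] 32.5 275.5 [0.47064932 0.09126891 0.102     ] [0.46645824 0.08959034 0.09      ]
red [268.4 170.3] [4.7 6.3] 71.6 21.0 [0.51005152 0.12918097 0.102     ] [0.50739003 0.12897416 0.09      ]
```

View pics/w2.png

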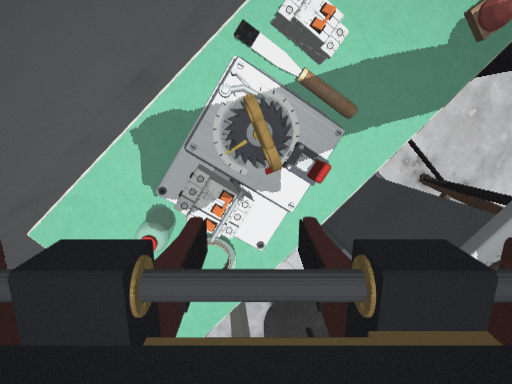

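I had the sign wrong: negative tool-z turn raises J7, and it has hit its limit. This view still shows the key (261,133), tab (319,171), mark (268,170) and pointer (236,147). I'll rotate back.

Call:
jog_arm:
  motion:
    - [0, 0, 10.3, 0, 0, -0.005, 0.6]
    - [0, 0, 10.3, 0, 0, -0.005, 0.6]
    - [0, 0, 10.3, 0, 0, -0.005, 0.6]
    - [0, 0, 10.3, 0, 0, -0.005, 0.6]
    - [0, 0, 10.3, 0, 0, -0.005, 0.6]

```text
time: 5.38
ee_pos: [0.5254, 0.1664, 0.2834]
orientation: [-0.055, -0.664, 0.745, -0.018]
wrist_force: [-0.1, 0.3, -1.3]
finger_gap: 0.0525
grip_force: 0.0
```

```bash
python3 - <<'E'
from h import *
s=sensors.observe()
print(s['time'],s['ee_pos'],s['orientation'],s['joint_pos'])
E
```

```text
5.375 [0.52536919 0.16638793 0.28339332] [-0.0553244  -0.66411878  0.74536924 -0.0176114 ] [ 0.39935684  0.60642275 -1.273857    1.58326048  0.59888327  1.50844031
  2.09286466]
```

Call:
jog_arm:
  motion:
    - [0, 0, 10.4, 0, 0, 0, 0.6]
    - [0, 0, 10.4, 0, 0, 0, 0.6]
    - [0, 0, 10.4, 0, 0, 0, 0.6]
    - [0, 0, 10.4, 0, 0, 0, 0.6]
    - [0, 0, 10.4, 0, 0, 0, 0.6]

```text
time: 6.0
ee_pos: [0.5253, 0.1665, 0.2834]
orientation: [-0.042, -0.27, 0.961, -0.04]
wrist_force: [0.5, 0.5, -0.3]
finger_gap: 0.0529
grip_force: 0.0
```

Call:
jog_arm:
  motion:
    - [0, 0, 10.4, 0, 0, 0, 0.6]
    - [0, 0, 10.4, 0, 0, 0, 0.6]
    - [0, 0, 10.4, 0, 0, 0, 0.6]
    - [0, 0, 10.4, 0, 0, 0, 0.6]
    - [0, 0, 0, 0, 0, 0, 0.6]

```text
time: 6.62
ee_pos: [0.5252, 0.1667, 0.2833]
orientation: [-0.025, 0.085, 0.995, -0.052]
wrist_force: [-1.2, 0.5, -0.6]
finger_gap: 0.0526
grip_force: 0.0
```

```bash
cat >> h.py <<'E'
from scipy.spatial.transform import Rotation as Ro
def togo(p,yaw):
    "rotvec (deg, tool) and shift (current tool axes) to tool-down pose with tool x at yaw deg"
    s=sensors.observe();q=s['orientation'];R=Ro.from_quat([q[1],q[2],q[3],q[0]])
    T=Ro.from_euler('z',yaw,degrees=True)*Ro.from_euler('x',180,degrees=True)
    print('t',round(s['time'],2),'p',s['ee_pos'].round(4),'J',s['joint_pos'].round(2),'F',s['wrist_force'].round(1))
    a=R.apply([1,0,0]);print('yaw',np.degrees(np.arctan2(a[1],a[0])).round(1),'rot',np.degrees((R.inv()*T).as_rotvec()).round(2),'shift old axes',R.inv().apply(np.array(p)-s['ee_pos']).round(4),'target axes',T.inv().apply(np.array(p)-s['ee_pos']).round(4))
E
python3 -c "
from h import *
togo((.541,.1075,.25),160)"
```

```text
t 6.62 p [0.5252 0.1667 0.2833] J [ 0.21  0.44 -0.89  1.59  0.38  1.39  0.66] F [-1.2  0.5 -0.6]
yaw 170.1 rot [-6.41 -1.79 10.24] shift old axes [-0.027  -0.0518  0.0381] target axes [-0.035  -0.0502  0.0333]
```

Call:
jog_arm:
  motion:
    - [-3.2, -0.9, 5.1, -0.014, -0.025, 0.015, 0.6]
    - [-3.2, -0.9, 5.1, -0.014, -0.025, 0.018, 0.6]
    - [0, 0, 0, 0, 0, 0, 0.6]
    - [0, 0, 0, 0, 0, 0, 0.6]

```text
time: 7.12
ee_pos: [0.5403, 0.1103, 0.2532]
orientation: [-0.001, 0.172, 0.985, -0.0]
wrist_force: [0.4, -0.1, 0.8]
finger_gap: 0.0526
grip_force: 0.0
```

```bash
cat > m.py <<'E'
from h import *
w=snap('wrist','w3.png')
K,T=proj(w,[(.540,.108,.102),(.461,.088,.085)]);print(K,T)
for k in('gold','red'):
  c=K if k=='gold' else T
  for q in blobs(w,k,(*np.int32(np.clip(c-70,0,999)),*np.int32(c+70))):
    print(k,np.round(q[0],1),np.round(q[1],1),round(q[2],1),q[3],onz(w,*q[0],.110),onz(w,*q[0],.09))
    if k=='gold' and q[3]>200:
      b=cv2.boxPoints(q[:3]);e=sorted([((b[i]+b[(i+1)%4])/2) for i in range(4)],key=lambda p:-np.linalg.norm(p-np.array(q[0])))[:2]
      P=[onz(w,*p,.12) for p in e];d=P[0]-P[1];print('   ends',P[0].round(4),P[1].round(4),np.degrees(np.arctan2(d[1],d[0])),np.linalg.norm(d))
togo((.541,.1075,.091),160)
E
python3 m.py
```

```text
[250.62209287 184.26440458] [206.52069325 116.90587155]
gold [250.5 185. ] [76. 13.] 90.0 656.5 [0.53906051 0.1082538  0.11      ] [0.54312938 0.10666165 0.09      ]
   ends [0.5025 0.1215 0.12  ] [0.5737 0.0958 0.12  ] 160.1059923371076 0.0756589647546842
gold [275.9 176.2] [ 3.7 22.5] 79.4 36.5 [0.53924686 0.13522107 0.11      ] [0.54332831 0.13545053 0.09      ]
red [207.  117.4] [10.6 23.7] 59.0 200.0 [0.46296141 0.09170426 0.11      ] [0.46188988 0.0889942  0.09      ]
red [250. 137.] [ 6. 18.] 90.0 84.5 [0.4941746  0.12398208 0.11      ] [0.49521147 0.12345235 0.09      ]
t 7.17 p [0.5403 0.111  0.2532] J [ 0.38  0.4  -0.87  1.7   0.32  1.19  0.65] F [-0.  -0.1 -0. ]
yaw 160.2 rot [-0.   -0.09  0.24] shift old axes [-0.0021 -0.0031  0.1622] target axes [-0.0019 -0.0031  0.1622]
```

View pics/w3.png

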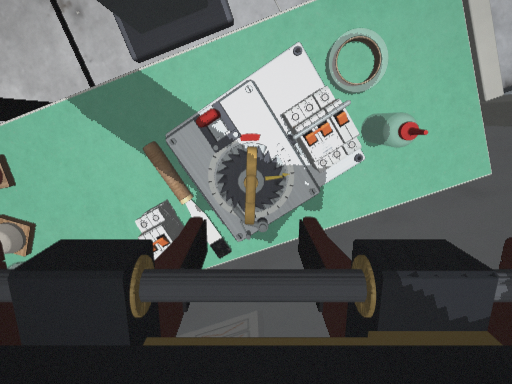

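The view shows the blade vertical at (250,185), centred and aligned with the tool. The tab is at (207,117) and the mark at (250,137). I'll descend and grip.

Call:
jog_arm:
  motion:
    - [0, 0, 0, -0.002, -0.003, 0.05, 0.6]
    - [0, 0, 0, 0, 0, 0.05, 0.6]
    - [0, 0, 0, 0, 0, 0.04, 0.6]
    - [0, 0, 0, 0, 0, 0.022, 0.6]
    - [0, 0, 0, 0, 0, 0, 0.6]

```text
time: 7.8
ee_pos: [0.5398, 0.1079, 0.0894]
orientation: [-0.002, 0.172, 0.985, -0.0]
wrist_force: [0.3, -0.5, 1.0]
finger_gap: 0.0528
grip_force: 0.0
```

Call:
jog_arm:
  motion:
    - [0, 0, 0, 0, 0, 0, 0]
    - [0, 0, 0, 0, 0, 0, 0]
    - [0, 0, 0, 0, 0, 0, 0]
  force: 45

```text
time: 8.18
ee_pos: [0.5411, 0.1064, 0.0912]
orientation: [-0.0, 0.173, 0.985, -0.0]
wrist_force: [0.3, -0.1, -0.5]
finger_gap: 0.026
grip_force: 0.0
```

```bash
python3 -c "
from h import *
togo((.541,.1075,.091),160)"
```

```text
t 8.18 p [0.5411 0.1064 0.0912] J [ 0.29  0.57 -0.76  1.88  0.5   0.9   0.5 ] F [ 0.3 -0.1 -0.5]
yaw 160.0 rot [-0.02 -0.05  0.03] shift old axes [0.0005 0.001  0.0002] target axes [0.0005 0.001  0.0002]
```

Call:
jog_arm:
  motion:
    - [0, 0, 0, 0, 0, 0, 0]
    - [0, 0, 0, 0, 0, 0, 0]
    - [0, 0, 0, 0, 0, 0, 0]
    - [0, 0, 0, 0, 0, 0, 0]

```text
time: 8.68
ee_pos: [0.5414, 0.1075, 0.0909]
orientation: [-0.0, 0.173, 0.985, 0.001]
wrist_force: [1.5, 4.6, 2.1]
finger_gap: 0.0135
grip_force: 45.0
```

Call:
jog_arm:
  motion:
    - [0, 0, 5, 0, 0, 0, 0]
    - [0, 0, 5, 0, 0, 0, 0]
    - [0, 0, 5, 0, 0, 0, 0]
    - [0, 0, 5, 0, 0, 0, 0]

```text
time: 9.18
ee_pos: [0.5415, 0.1078, 0.0909]
orientation: [-0.0, 0.343, 0.939, 0.001]
wrist_force: [3.4, 4.9, -0.3]
finger_gap: 0.0136
grip_force: 45.0
```

```bash
python3 -c "
from h import *
togo((.541,.1075,.091),140);s=sensors.observe();print(s['ft_torque'],s['finger_gap'],s['grip_force'])"
```

```text
t 9.18 p [0.5415 0.1078 0.0909] J [ 0.23  0.55 -0.68  1.88  0.44  0.87  0.2 ] F [ 3.4  4.9 -0.3]
yaw 139.9 rot [ 0.08 -0.09 -0.08] shift old axes [ 0.0003 -0.0005 -0.0001] target axes [ 0.0003 -0.0005 -0.0001]
[ 1.12863655 -0.66293811  0.15245634] 0.013615906229984149 44.99888598918915
```

Call:
jog_arm:
  motion:
    - [0, 0, 9, 0, 0, 0, 0]
    - [0, 0, 9, 0, 0, 0, 0]
    - [0, 0, 9, 0, 0, 0, 0]
    - [0, 0, 9, 0, 0, 0, 0]
    - [0, 0, 9, 0, 0, 0, 0]

```text
time: 9.8
ee_pos: [0.5421, 0.108, 0.0909]
orientation: [-0.001, 0.677, 0.736, 0.001]
wrist_force: [4.5, 6.1, -1.9]
finger_gap: 0.0133
grip_force: 45.0
```

Call:
jog_arm:
  motion:
    - [0, 0, 9, 0, 0, 0, 0]
    - [0, 0, 9, 0, 0, 0, 0]
    - [0, 0, 9, 0, 0, 0, 0]
    - [0, 0, 9, 0, 0, 0, 0]
    - [0, 0, 9, 0, 0, 0, 0]

```text
time: 10.42
ee_pos: [0.5425, 0.1078, 0.0909]
orientation: [-0.001, 0.907, 0.421, 0.001]
wrist_force: [6.1, 6.3, -3.9]
finger_gap: 0.0135
grip_force: 45.0
```

```bash
python3 -c "
from h import *
togo((.541,.1075,.091),50);s=sensors.observe();print(s['ft_torque'],s['finger_gap'],s['grip_force'])"
```

```text
t 10.43 p [0.5425 0.1078 0.0909] J [-0.05  0.47 -0.3   1.9   0.19  0.8  -1.15] F [ 6.1  6.3 -3.9]
yaw 49.8 rot [-0.01 -0.15 -0.2 ] shift old axes [-0.0012 -0.001  -0.0001] target axes [-0.0012 -0.001  -0.0001]
[ 1.16666539 -1.37052204  0.15110473] 0.013543237143431617 44.996328949928284
```

Call:
jog_arm:
  motion:
    - [0, 0, 9, 0.001, 0, 0, 0]
    - [0, 0, 9, 0, 0, 0, 0]
    - [0, 0, 9, 0, 0, 0, 0]
    - [0, 0, 9, 0, 0, 0, 0]
    - [0, 0, 9, 0, 0, 0, 0]

```text
time: 11.05
ee_pos: [0.5428, 0.1074, 0.0909]
orientation: [-0.0, 0.999, 0.042, 0.0]
wrist_force: [5.3, 1.4, -1.2]
finger_gap: 0.0139
grip_force: 45.0
```

Call:
jog_arm:
  motion:
    - [0, 0, 9, 0, 0, 0, 0]
    - [0, 0, 9, 0, 0, 0, 0]
    - [0, 0, 9, 0, 0, 0, 0]
    - [0, 0, 9, 0, 0, 0, 0]
    - [0, 0, 0, 0, 0, 0, 0]

```text
time: 11.68
ee_pos: [0.5427, 0.107, 0.0909]
orientation: [0.0, 0.964, -0.267, 0.0]
wrist_force: [5.1, 0.9, -0.0]
finger_gap: 0.0136
grip_force: 45.0
```

```bash
python3 -c "
from h import *
togo((.541,.1075,.091),-31);s=sensors.observe();print(s['ft_torque'],s['finger_gap'],s['grip_force'])"
```

```text
t 11.68 p [0.5427 0.107  0.0909] J [-0.32  0.45  0.04  1.91 -0.03  0.78 -2.37] F [ 5.1  0.9 -0. ]
yaw -30.9 rot [ 0.01 -0.02  0.09] shift old axes [-0.0017  0.0004 -0.0001] target axes [-0.0017  0.0004 -0.0001]
[ 0.03844618 -1.16636361  0.2016618 ] 0.013550641010963744 45.00083684921265
```

Call:
jog_arm:
  motion:
    - [0, 0, 5, 0, 0, 0, 0]
    - [0, 0, 6, 0, 0, 0, 0]
    - [0, 0, 0, 0, 0, 0, 0]
    - [0, 0, -4, 0, 0, 0, 0]
    - [0, 0, 0, 0, 0, 0, 0]

```text
time: 12.3
ee_pos: [0.5426, 0.1069, 0.0909]
orientation: [-0.0, 0.946, -0.323, 0.0]
wrist_force: [5.0, 1.1, 1.0]
finger_gap: 0.0136
grip_force: 45.0
```

Call:
jog_arm:
  motion:
    - [0, 0, 0, 0, 0, 0, 0.6]
    - [0, 0, 0, 0, 0, 0, 0.6]
    - [0, 0, 0, 0, 0, 0, 0.6]
    - [0, 0, 0, 0, 0, -0.03, 0.6]
    - [0, 0, 0, 0, 0, -0.05, 0.6]

```text
time: 12.92
ee_pos: [0.5398, 0.1066, 0.1695]
orientation: [0.002, 0.946, -0.325, -0.003]
wrist_force: [0.8, 0.3, -0.3]
finger_gap: 0.0525
grip_force: 0.0
```

Call:
jog_arm:
  motion:
    - [0, 0, -10.5, 0, 0, -0.03, 0.6]
    - [0, 0, -10.5, 0, 0, -0.03, 0.6]
    - [0, 0, -10.5, 0, 0, 0, 0.6]
    - [0, 0, -10.5, 0, 0, 0, 0.6]
    - [0, 0, -10.5, 0, 0, 0, 0.6]

```text
time: 13.55
ee_pos: [0.5412, 0.1069, 0.2302]
orientation: [-0.0, 0.992, 0.13, -0.002]
wrist_force: [0.1, 0.1, 0.5]
finger_gap: 0.0528
grip_force: 0.0
```

Call:
jog_arm:
  motion:
    - [0, 0, -10.5, 0, 0, 0, 0.6]
    - [0, 0, -10.5, 0, 0, 0, 0.6]
    - [0, 0, -10.5, 0, 0, 0, 0.6]
    - [0, 0, -10.5, 0, 0, 0, 0.6]
    - [0, 0, -10.5, 0, 0, 0, 0.6]

```text
time: 14.18
ee_pos: [0.5412, 0.1068, 0.23]
orientation: [-0.001, 0.832, 0.555, -0.002]
wrist_force: [-1.2, 0.2, -0.8]
finger_gap: 0.0529
grip_force: 0.0
```

Call:
jog_arm:
  motion:
    - [0, 0, -10.5, 0, 0, 0, 0.6]
    - [0, 0, -10.5, 0, 0, 0, 0.6]
    - [0, 0, -10.5, 0, 0, 0, 0.6]
    - [0, 0, -10.5, 0, 0, 0, 0.6]
    - [0, 0, -10.5, 0, 0, 0, 0.6]

```text
time: 14.8
ee_pos: [0.5412, 0.1068, 0.23]
orientation: [-0.001, 0.501, 0.866, -0.001]
wrist_force: [-0.1, 0.5, 0.3]
finger_gap: 0.0528
grip_force: 0.0
```

Call:
jog_arm:
  motion:
    - [0, 0, -10.5, 0, 0, 0, 0.6]
    - [0, 0, -10.5, 0, 0, 0, 0.6]
    - [0, 0, 0, 0, 0, 0, 0.6]
    - [0, 0, 0, 0, 0, 0, 0.6]

```text
time: 15.3
ee_pos: [0.5415, 0.1069, 0.2302]
orientation: [-0.001, 0.34, 0.941, -0.001]
wrist_force: [0.4, 0.1, 0.1]
finger_gap: 0.0526
grip_force: 0.0
```

```bash
sed -i 's/w3.png/w4.png/;s/togo.*/togo((.542,.1075,.091),142)/' m.py; python3 m.py
```

```text
[253.072391  186.8376476] [185.44080245 134.89741015]
gold [254.2 187.4] [82.6 14.4] 71.2 863.5 [0.53972739 0.10959849 0.11      ] [0.54326638 0.10678334 0.09      ]
   ends [0.5038 0.1243 0.12  ] [0.5743 0.0968 0.12  ] 158.70921993135596 0.07570480815774826
gold [229.4 193.3] [ 3.7 22. ] 66.4 37.0 [0.52927523 0.08817821 0.11      ] [0.53204885 0.08379456 0.09      ]
red [186.1 134.5] [10.5 26.5] 35.0 222.5 [0.46370599 0.09371881 0.11      ] [0.46167829 0.08974087 0.09      ]
red [237.5 138.8] [ 6.4 20.1] 67.4 99.5 [0.49587296 0.12656164 0.11      ] [0.49620069 0.12498862 0.09      ]
t 15.35 p [0.5415 0.107  0.2302] J [ 0.08  0.33 -0.45  1.75  0.16  1.1   0.45] F [0.5 0.7 0.4]
yaw 140.3 rot [-0.11 -0.11 -1.66] shift old axes [-0.0003  0.001   0.1392] target axes [-1.000e-04  7.000e-04  1.392e-01]
```

View pics/w4.png

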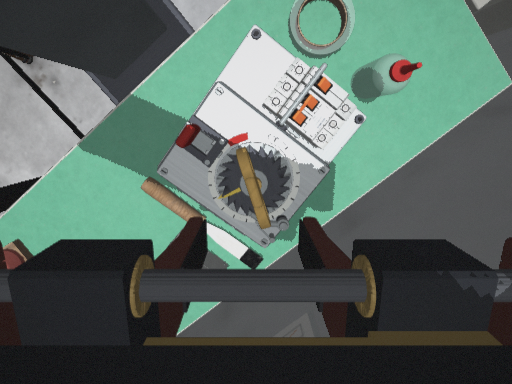

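The pointer now sits opposite its start at (229,193), and the blade yaw is about 159°. So 180° is wound and held, and 143° remains. I'll regrip.

Call:
jog_arm:
  motion:
    - [0, 0, -9.6, 0, 0, 0.04, 0.6]
    - [0, 0, -9.6, 0, 0, 0.04, 0.6]
    - [0, 0, 0, 0, 0, 0.03, 0.6]
    - [0, 0, 0, 0, 0, 0.029, 0.6]
    - [0, 0, 0, 0, 0, 0, 0.4]

```text
time: 15.98
ee_pos: [0.5398, 0.1067, 0.0895]
orientation: [-0.003, 0.177, 0.984, -0.001]
wrist_force: [-0.5, -0.7, -0.1]
finger_gap: 0.0458
grip_force: 0.0
```

Call:
jog_arm:
  motion:
    - [0, 0, 0, 0, 0, 0, 0]
    - [0, 0, 0, 0, 0, 0, 0]
    - [0, 0, 0, 0, 0, 0, 0]
    - [0, 0, 0, 0, 0, 0, 0]
    - [0, 0, 0, 0, 0, 0, 0]
  force: 55

```text
time: 16.6
ee_pos: [0.542, 0.1074, 0.0922]
orientation: [-0.0, 0.176, 0.984, 0.0]
wrist_force: [-0.0, 0.6, 5.8]
finger_gap: 0.0123
grip_force: 55.0
```

```bash
python3 -c "
from h import *
togo((.542,.1075,.091),160);s=sensors.observe();print(s['ft_torque'],s['finger_gap'],s['grip_force'])"
```

```text
t 16.6 p [0.542  0.1074 0.0922] J [ 0.08  0.5  -0.47  1.89  0.29  0.83  0.67] F [-0.   0.6  5.8]
yaw 159.7 rot [ 0.01 -0.05 -0.28] shift old axes [0.     0.0001 0.0012] target axes [0.     0.0001 0.0012]
[ 0.11276323  0.07337578 -0.04663286] 0.012280344075952418 55.002763860611594
```

Call:
jog_arm:
  motion:
    - [0, 0, 9, 0, 0, 0, 0]
    - [0, 0, 9, 0, 0, 0, 0]
    - [0, 0, 9, 0, 0, 0, 0]
    - [0, 0, 9, 0, 0, 0, 0]
    - [0, 0, 9, 0, 0, 0, 0]

```text
time: 17.23
ee_pos: [0.5421, 0.1075, 0.0922]
orientation: [-0.0, 0.541, 0.841, 0.0]
wrist_force: [0.2, 0.6, 4.4]
finger_gap: 0.0127
grip_force: 55.0
```

Call:
jog_arm:
  motion:
    - [0, 0, 9, 0, 0, 0, 0]
    - [0, 0, 9, 0, 0, 0, 0]
    - [0, 0, 9, 0, 0, 0, 0]
    - [0, 0, 9, 0, 0, 0, 0]
    - [0, 0, 9, 0, 0, 0, 0]

```text
time: 17.85
ee_pos: [0.5423, 0.1075, 0.0922]
orientation: [-0.0, 0.822, 0.57, 0.0]
wrist_force: [1.1, 0.3, 4.7]
finger_gap: 0.0125
grip_force: 55.0
```

Call:
jog_arm:
  motion:
    - [0, 0, 9, 0, 0, 0, 0]
    - [0, 0, 9, 0, 0, 0, 0]
    - [0, 0, 9, 0, 0, 0, 0]
    - [0, 0, 9, 0, 0, 0, 0]
    - [0, 0, 9, 0, 0, 0, 0]

```text
time: 18.48
ee_pos: [0.5422, 0.1074, 0.0923]
orientation: [0.0, 0.977, 0.213, -0.0]
wrist_force: [1.0, -1.0, 5.1]
finger_gap: 0.0141
grip_force: 73.7
```

```bash
python3 -c "
from h import *
togo((.542,.1075,.091),14);s=sensors.observe();print(s['ft_torque'],s['finger_gap'],s['grip_force'])"
```

```text
t 18.48 p [0.5422 0.1074 0.0923] J [-0.36  0.45  0.1   1.92 -0.06  0.78 -1.37] F [ 1.  -1.   5.1]
yaw 24.6 rot [0.000e+00 1.000e-02 1.062e+01] shift old axes [-0.0002 -0.0002  0.0013] target axes [-0.0002 -0.0002  0.0013]
[-0.25207916 -0.03155549  1.86752139] 0.01405786022572949 73.6794351786375
```

Torque has jumped to 1.87 N·m, so the key is against its stop. I'll ease off and check the pointer.

Call:
jog_arm:
  motion:
    - [0, 0, -4, 0, 0, 0, 0]
    - [0, 0, -4, 0, 0, 0, 0]
    - [0, 0, -3, 0, 0, 0, 0]
    - [0, 0, 0, 0, 0, 0, 0]

```text
time: 18.98
ee_pos: [0.5418, 0.1069, 0.0922]
orientation: [-0.0, 0.952, 0.307, -0.001]
wrist_force: [-0.5, -0.6, 7.5]
finger_gap: 0.0137
grip_force: 53.9
```

```bash
python3 -c "
from h import *
togo((.542,.1075,.091),14);s=sensors.observe();print(s['ft_torque'],s['finger_gap'],s['grip_force'])"
```

```text
t 18.98 p [0.5418 0.1069 0.0922] J [-0.33  0.45  0.06  1.91 -0.03  0.78 -1.2 ] F [-0.5 -0.6  7.5]
yaw 35.8 rot [-0.03  0.07 21.8 ] shift old axes [ 0.0005 -0.0003  0.0012] target axes [ 0.0004 -0.0005  0.0012]
[-0.3025      0.38853256  0.33617752] 0.013674845684422166 53.85772520676255
```

Call:
jog_arm:
  motion:
    - [0, 0, 0, 0, 0, 0, 0.6]
    - [0, 0, 0, 0, 0, 0, 0.6]
    - [0, 0, 0, 0, 0, 0, 0.6]
    - [0, 0, 0, 0, 0, -0.04, 0.6]
    - [0, 0, 0, 0, 0, -0.05, 0.6]

```text
time: 19.6
ee_pos: [0.5406, 0.1069, 0.1812]
orientation: [-0.0, 0.952, 0.307, -0.003]
wrist_force: [0.4, 0.3, 1.1]
finger_gap: 0.0525
grip_force: 0.0
```

Call:
jog_arm:
  motion:
    - [0, 0, 0, 0, 0, -0.05, 0]
    - [0, 0, 0, 0, 0, 0, 0]
    - [0, 0, 0, 0, 0, 0, 0]

```text
time: 19.98
ee_pos: [0.5412, 0.107, 0.2308]
orientation: [-0.0, 0.952, 0.307, -0.001]
wrist_force: [-0.5, -0.4, -0.2]
finger_gap: 0.0262
grip_force: 0.0
```

```bash
sed -i 's/w4.png/w5.png/' m.py; python3 m.py
```

```text
[251.13396918 187.74669569] [223.52158173 252.82975985]
gold [253.7 185.8] [82.5 14.6] 75.3 858.0 [0.54448086 0.10817347 0.11      ] [0.54083847 0.1055086  0.09      ]
   ends [0.5698 0.1377 0.12  ] [0.5212 0.0795 0.12  ] 50.180947218932985 0.07577459208452443
gold [227.9 190.3] [ 3.9 23.1] 70.6 40.5 [0.5269078 0.1252333 0.11     ] [0.52198001 0.12381628 0.09      ]
red [219.3 200.2] [19.1  5.7] 45.0 76.5 [0.51416855 0.12636572 0.11      ] [0.50830894 0.12503153 0.09      ]
red [232.3 251.6] [ 5.1 17.5] 8.1 66.0 [0.47830826 0.08643038 0.11      ] [0.46982562 0.08217509 0.09      ]
t 20.02 p [0.5409 0.1069 0.2301] J [-0.34  0.29  0.07  1.78 -0.02  1.08 -1.21] F [ 0.5 -0.6  0.2]
yaw 35.7 rot [-2.9000e-01  4.0000e-02 -1.0627e+02] shift old axes [0.0018 0.0005 0.1391] target axes [-0.0005  0.0012  0.1391]
```

View pics/w5.png

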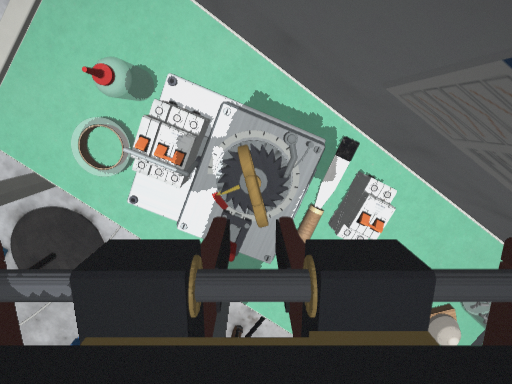

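The pointer at (228,190) has nearly reached the mark at (219,200) but is short of its middle, and the blade yaw is 50°. I'll compute the remaining angle.

```bash
python3 - <<'E'
from h import *
w=snap('wrist');A=np.array([.5415,.1075])
for q,z in(((227.9,190.3),.061),((217.2,194.1),.061),((219.3,200.2),.053)):
    p=onz(w,*q,z)[:2]-A;print(np.degrees(np.arctan2(p[1],p[0])),np.linalg.norm(p))
# pixel of mark region endpoints
h=cv2.cvtColor(w['frame'],cv2.COLOR_RGB2HSV).astype(int)
m=((h[...,0]<6)|(h[...,0]>172))&(h[...,1]>140);m[:170]=0;m[225:]=0;m[:,:190]=0;m[:,245:]=0
v,u=np.nonzero(m)
P=np.array([onz(w,a,b,.053)[:2]-A for a,b in zip(u,v)]);a=np.degrees(np.arctan2(P[:,1],P[:,0]))%360;print(a.min(),a.max(),np.linalg.norm(P,axis=1).mean())
E
```

```text
152.45417107321487 0.030580344810271016
150.47798124187875 0.04317031598404453
161.39065867866893 0.04678776277952449
149.01925357988875 173.91054616771845 0.047084639331606296
```

The pointer is at 151° and the mark's middle at 161°, so the key has passed the earlier teeth and now rests just clear of its stop: charged. The lock slide will confirm it. Next I work out the approach in front of the tab.

```bash
python3 -c "
from h import *
togo((.4205,.0795,.15),13)"
```

```text
t 20.07 p [0.5408 0.1069 0.2298] J [-0.34  0.29  0.07  1.78 -0.02  1.08 -1.21] F [-0.3  0.1  0.8]
yaw 35.7 rot [-0.08  0.28 22.73] shift old axes [-0.1133 -0.0478  0.0804] target axes [-0.1234 -0.0004  0.0798]
```

Call:
jog_arm:
  motion:
    - [0, 0, 7.6, 0, 0, 0, 0]
    - [0, 0, 7.6, 0, 0, 0, 0]
    - [0, 0, 7.5, 0, 0, 0, 0]
    - [0, 0, 0, -0.06, 0, 0, 0]
    - [0, 0, 0, -0.063, 0, 0, 0]

```text
out of range: row 5 has -0.063, outside -0.0625 to 0.0625
```

Call:
jog_arm:
  motion:
    - [0, 0, 7.6, 0, 0, 0, 0]
    - [0, 0, 7.6, 0, 0, 0, 0]
    - [0, 0, 7.5, 0, 0, 0, 0]
    - [0, 0, 0, -0.0615, 0, 0, 0]
    - [0, 0, 0, -0.0615, 0, 0, 0]

```text
time: 20.7
ee_pos: [0.4197, 0.0789, 0.2297]
orientation: [0.0, 0.994, 0.114, -0.003]
wrist_force: [0.2, 0.6, 0.4]
finger_gap: 0.0004
grip_force: 0.0
```

Call:
jog_arm:
  motion:
    - [0, 0, 0, 0, 0, 0.03, 0]
    - [0, 0, 0, 0, 0, 0, 0]
    - [0, 0, 0, 0, 0, 0, 0]

```text
time: 21.08
ee_pos: [0.4222, 0.0795, 0.2016]
orientation: [0.0, 0.994, 0.113, -0.002]
wrist_force: [0.6, 0.7, 0.1]
finger_gap: 0.0005
grip_force: 0.0
```

```bash
sed -i 's/w5.png/w6.png/;s/togo.*/togo((.4205,.0795,.083),13)/' m.py; python3 m.py
```

```text
[250.58211409  41.84841837] [252.76488737 146.7106492 ]
gold [253.2  40.4] [105.4  18.7] 54.9 1558.5 [0.5396903  0.10586153 0.11      ] [0.54409605 0.10685653 0.09      ]
   ends [0.5593 0.1319 0.12  ] [0.5142 0.0771 0.12  ] 50.52375465356883 0.0709013225708507
gold [246.2  49.9] [13.8  4.3] 55.0 33.5 [0.53216561 0.10950802 0.11      ] [0.53595514 0.11080165 0.09      ]
red [253. 146.] [12. 26.] 90.0 276.0 [0.4639075  0.08847413 0.11      ] [0.46210701 0.08804519 0.09      ]
red [226.6  98.6] [22.8  7.4] 32.5 137.0 [0.49479905 0.11667642 0.11      ] [0.49552843 0.1185571  0.09      ]
t 21.12 p [0.4224 0.0796 0.2018] J [-0.41  0.11  0.12  2.08 -0.02  0.96 -1.62] F [ 0.5 -0.7  0.9]
yaw 13.0 rot [-0.02  0.16  0.02] shift old axes [-0.0016 -0.0003  0.1188] target axes [-0.0019 -0.0004  0.1188]
```

View pics/w6.png

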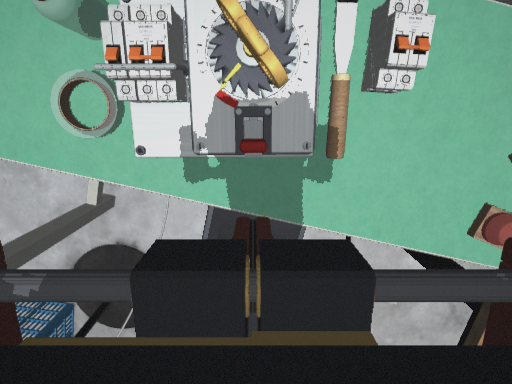

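The tool is centred on the tab at (253,146) and square to the stand, with the pointer tip at (220,92) against the red mark at (227,98). I'll lower the fingers and push gently.

Call:
jog_arm:
  motion:
    - [0, 0, 0, -0.004, 0, 0.05, 0]
    - [0, 0, 0, 0, 0, 0.05, 0]
    - [0, 0, 0, 0, 0, 0.019, 0]
    - [0, 0, 0, 0, 0, 0, 0]

```text
time: 21.62
ee_pos: [0.4173, 0.0783, 0.0816]
orientation: [0.0, 0.994, 0.113, -0.003]
wrist_force: [-0.6, -0.1, 0.2]
finger_gap: 0.0006
grip_force: 0.0
```

Call:
jog_arm:
  motion:
    - [0, 0, 0, 0.01, 0, 0, 0]
    - [0, 0, 0, 0.01, 0, 0, 0]
    - [0, 0, 0, 0.005, 0, 0, 0]
    - [0, 0, 0, 0, 0, 0, 0]

```text
time: 22.12
ee_pos: [0.4425, 0.0843, 0.0829]
orientation: [-0.0, 0.994, 0.113, -0.001]
wrist_force: [-0.1, -0.1, -0.3]
finger_gap: 0.0003
grip_force: 0.0
```

Call:
jog_arm:
  motion:
    - [0, 0, 0, 0.004, 0, 0, 0]
    - [0, 0, 0, 0.004, 0, 0, 0]
    - [0, 0, 0, 0, 0, 0, 0]

```text
time: 22.5
ee_pos: [0.4498, 0.0859, 0.0825]
orientation: [-0.0, 0.994, 0.113, -0.001]
wrist_force: [-0.1, 0.8, -0.5]
finger_gap: 0.0005
grip_force: 0.2
```

```bash
python3 -c "
from h import *
togo((.4645,.0897,.083),13)"
```

```text
t 22.5 p [0.4498 0.0859 0.0825] J [-0.39  0.33  0.11  2.14 -0.06  0.67 -1.58] F [-0.1  0.8 -0.5]
yaw 13.0 rot [-0.03  0.15  0.02] shift old axes [ 0.0152 -0.0004 -0.0006] target axes [ 0.0152 -0.0004 -0.0005]
```

Call:
jog_arm:
  motion:
    - [0, 0, 0, 0.004, 0, 0, 0]
    - [0, 0, 0, 0.002, 0, 0, 0]
    - [0, 0, 0, 0, 0, 0, 0]

```text
time: 22.88
ee_pos: [0.4557, 0.0873, 0.0824]
orientation: [-0.0, 0.994, 0.113, -0.001]
wrist_force: [-1.1, -0.4, -0.8]
finger_gap: 0.0003
grip_force: 0.4
```

Call:
jog_arm:
  motion:
    - [0, 0, 0, 0.003, 0, 0, 0]
    - [0, 0, 0, 0.002, 0, 0, 0]
    - [0, 0, 0, 0, 0, 0, 0]

```text
time: 23.25
ee_pos: [0.4607, 0.0884, 0.0825]
orientation: [-0.0, 0.994, 0.113, -0.001]
wrist_force: [-0.7, 0.1, -0.6]
finger_gap: 0.0007
grip_force: 0.5
```

Call:
jog_arm:
  motion:
    - [0, 0, 0, 0.003, 0, 0, 0]
    - [0, 0, 0, 0.002, 0, 0, 0]
    - [0, 0, 0, 0, 0, 0, 0]

```text
time: 23.62
ee_pos: [0.464, 0.0892, 0.0823]
orientation: [0.0, 0.994, 0.113, -0.003]
wrist_force: [-7.2, -1.4, 4.3]
finger_gap: 0.0005
grip_force: 3.3
```

Call:
jog_arm:
  motion:
    - [0, 0, 0, 0.003, 0, 0, 0]
    - [0, 0, 0, 0, 0, 0, 0]
    - [0, 0, 0, 0, 0, 0, 0]

```text
time: 24.0
ee_pos: [0.4641, 0.0892, 0.082]
orientation: [0.0, 0.994, 0.113, -0.005]
wrist_force: [-15.0, -2.6, 11.0]
finger_gap: 0.0005
grip_force: 7.5
```

```bash
sed -i 's/w6.png/w7.png/' m.py; python3 m.py
```

```text
[248.75951965  85.28538477] [252.80194806 248.67202576]
gold [252.5  84.1] [186.3  34.7] 54.6 4716.5 [0.54007889 0.10639784 0.11      ] [0.5418806  0.10684102 0.09      ]
   ends [0.5172 0.08   0.12  ] [0.5587 0.1294 0.12  ] -130.05886628800306 0.06446450649867526
gold [215.  130.4] [ 7.9 49.1] 41.5 239.0 [0.51946044 0.11719418 0.11      ] [0.51793818 0.11937788 0.09      ]
   ends [0.528  0.1116 0.12  ] [0.5122 0.1208 0.12  ] -30.01602186230952 0.018321279889491553
red [253.  211.5] [31. 46.] 90.0 1312.5 [0.48940785 0.09447639 0.11      ] [0.4830407  0.09299767 0.09      ]
t 24.05 p [0.4641 0.0892 0.0819] J [-0.38  0.36  0.11  2.1  -0.06  0.69 -1.57] F [-14.6  -2.9  11.8]
yaw 13.0 rot [-0.04  0.62  0.02] shift old axes [-0.0446 -0.0004 -0.0006] target axes [-0.0446 -0.0004 -0.0011]
```

View pics/w7.png

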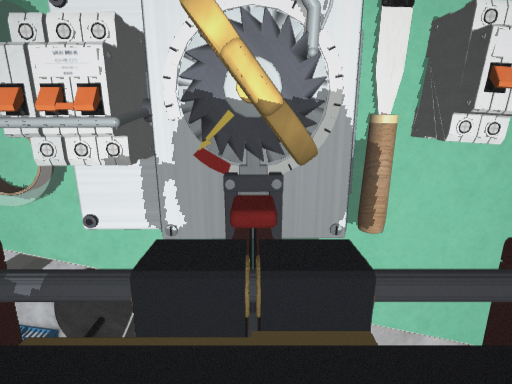

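The tab has moved to (253,211), against the guide end, and the push force rises without further motion; the pointer at (204,148) stands at the mark. I'll back off and verify from the earlier viewpoint.

Call:
jog_arm:
  motion:
    - [0, 0, 0, -0.02, 0, 0, 0]
    - [0, 0, 0, -0.027, 0, 0, 0]
    - [0, 0, 0, 0, 0, -0.06, 0]
    - [0, 0, 0, 0, 0, -0.06, 0]
    - [0, 0, 0, 0, 0, 0, 0]

```text
time: 24.68
ee_pos: [0.4261, 0.0804, 0.2072]
orientation: [-0.001, 0.994, 0.113, 0.004]
wrist_force: [0.5, 0.0, -1.1]
finger_gap: 0.0006
grip_force: 0.0
```

Call:
jog_arm:
  motion:
    - [0, 0, 0, 0, 0, 0, 0]
    - [0, 0, 0, 0, 0, 0, 0]

```text
time: 24.92
ee_pos: [0.4221, 0.0794, 0.2014]
orientation: [0.0, 0.994, 0.113, -0.002]
wrist_force: [0.2, 0.1, 1.4]
finger_gap: 0.0004
grip_force: 0.0
```

```bash
sed -i 's/w7.png/w8.png/' m.py; python3 m.py
```

```text
[250.51391341  41.43303142] [252.7058281  146.46612219]
gold [253.4  40.2] [105.3  18.7] 54.9 1562.0 [0.53958632 0.10566976 0.11      ] [0.54398218 0.10665281 0.09      ]
   ends [0.5591 0.1316 0.12  ] [0.5142 0.077  0.12  ] 50.541493970958165 0.07067280337482787
gold [246.3  49.9] [13.8  4.5] 54.5 35.5 [0.53195056 0.10933997 0.11      ] [0.53572042 0.11062392 0.09      ]
red [253. 125.] [26. 12.] 0.0 273.0 [0.47978906 0.09210052 0.11      ] [0.47928249 0.09197111 0.09      ]
red [226.6  98.5] [22.8  7.2] 32.7 132.5 [0.49469027 0.1165115  0.11      ] [0.49540537 0.1183834  0.09      ]
t 24.98 p [0.4221 0.0794 0.2014] J [-0.42  0.11  0.13  2.08 -0.02  0.96 -1.62] F [-0.1  0.7  0. ]
yaw 13.0 rot [-0.01  0.27  0.03] shift old axes [-0.0009 -0.0004  0.1184] target axes [-0.0015 -0.0004  0.1184]
```

The tab travelled 17.6 mm, so the slide is home, and the key hasn't moved. I'll hand in.

```bash
python3 -c "
from h import *
print(r.finish_job())"
```

```text
the job is handed in; nothing more can be done
None
```

I handed the job in: the key is wound to its last tooth with the pointer at the red mark (about 9 mm from its middle), the lock slide is home (17.6 mm of travel measured), and the robot is clear; no verdict came back.

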